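# Find the socket that fits the axle nut

### The arm

A 6-joint arm with a two-finger parallel gripper is mounted at the origin on the work surface; the furniture and walls round the work are solid. World frame = base frame: x ahead of the robot, y to its left, z up, the work surface at z = 0. Lengths are in m, angles in rad, forces in N, time in s.
With the tool pointing down it reaches from about 0.425 to 0.925 m from the base axis. Payload 12.5 kg.
Tool frame: the origin (TCP) lies midway between the tips of the shut fingers; the grasp point (between the pads) lies 19 mm behind it; z points along the fingers, y is the line along which they close (so a half turn about z gives the same grasp; the last joint's range is limited). The gripper opens to 85 mm and grips with 20 to 120 N. Pads are 22 mm wide; open, the fingers measure 114 mm over their backs; the gripper's body (76 mm by 85 mm) begins 54 mm behind the grasp point. The pads swing forward as they close: fully open they stand 13 mm farther back than shut.
Start: joints at [1.131, 0.491, 1.559, -0, 1.092, -0.106], TCP at [0.205, 0.591, 0.231] pointing down, gripper open.
Joint ranges: [-3.1, 3.1], [-0.84, 2.19], [0.05, 2.79], [-1.13, 4.28], [0.06, 2.93], [-2.69, 2.69]. Speed limits (rad/s): [2.22, 2.22, 2.79, 3.14, 3.14, 3.14].

### API

Orientations are given as a rotation vector (axis times angle).
In Python, from station import env gives the robot as it stands.
- The arm moves only by the shell command python3 -m jog 'ROWS'. ROWS is JSON, a list of rows, each a list of 7 numbers: the turn, a rotation vector about the tool's x, y, z in rad, then the shift along the tool's x, y, z in mm, then the finger opening in mm, from 0 to 85.4. In form: [[ax, ay, az, tx, ty, tz, gripper], ...]. A call has 1 to 5 rows; each row is the pose to reach, as a shift and turn from the pose commanded when the call began, along the tool's axes at that moment; what a row does not reach only later rows make up. A row lasts 1/10 s, in which the tool goes at most 50 mm and 8.59 degrees, less where a joint would pass 70% of its speed; a pose out of reach is approached as far as the arm can. A call with a gripper value outside its range is refused whole. The fingers move at their own pace and stop on an object; the grip force is fixed at half the most. Time passes only in rows, so rows that repeat a pose let the fingers close. It gives the time, the measured TCP pose, the force, the opening and the grip force at its end, in the units of the state.
- env.sense(): the state, without advancing time (a new reading comes with each control period).
- env.get_image(name): name is "scene" or "top" or "wrist"; returns a dict with "pixels" (384x512x3 uint8, blue, green, red), "mtx" (3x3 intrinsics, pixels), "R" (3x3) and "t" (3): a world point X has camera coordinates R X + t; the wrist camera has in their place "tool_from_camera" (4x4, takes a point from camera to tool coordinates, whose origin is the TCP and whose axes are the flange's). Camera axes: x right, y down, z forward; pixel columns grow to the right and rows downward; lengths in m; the calibration is good to about 2 mm. A picture is of the moment at which its call begins: read the wrist's pose just before it. There is no depth.
- env.finish_job(): hands the job in; it is judged then, once.
The state is a dict: "clock": time; "joint_pos": joint angles; "qvel": joint speeds; "tau": joint torques, N m; "tool_pos": TCP position; "ee_rot": TCP orientation; "wrist_force": force on the tool from outside, world axes, zero at the start; "ft_torque": the same for the moment, N m; "opening": finger opening in m; "gripper_force": force on a finger pad.
Only numpy, scipy, OpenCV 4.12 (cv2) and the standard library are available. Lean on these libraries where they do the work, as an engineer would, in place of code of your own. Each camera call takes 0.05 s, during which the arm holds its last target. There are 200 camera calls.

### The job

Find which of the three look-alike sockets fits the hex nut sunk in the well of the wheel hub, by trying them on the nut one after another, gently and without dropping them. Stand each one that does not fit upright on the open bench again; lower the one that fits all the way down over the nut and finish while still gripping it there, without letting go. Leave the other things on the bench alone.

Things in the scene. Friction and masses are not known exactly. Their poses are not given: they have to be found in the camera images.
- socket_a: round steel socket 40 mm wide to 47 mm up, then a 20 mm neck, then a square adapter 24 x 24 mm from 59 to 95 mm: grip it there, by two flats. 190 to 310 g. Stands mouth down. Origin: centre of the mouth; z up; x, y square to the adapter's flats. Sockets a, b, c look the same and swap places; one fits the nut, two have too small a bore. Which one fits is unknown until tried
- socket_b: same outside as socket_a, same frame. Every socket's hidden hex bore has two corners on the socket's x axis, so it goes on when its yaw equals the nut's plus any multiple of 60 degrees, within about 5 degrees. The bore that fits is 26 mm across flats, opening to 30 mm at the mouth, 30 mm deep; it slides down freely
- socket_c: same outside as socket_a, same frame. A bore that is too small stops on the nut's top, mouth about 33 mm above the bench; the one that fits goes down until its mouth rests on the well's floor, 20 mm above the bench
- hub: dark steel wheel hub lying fixed on the bench: flange 110 mm across, 14 mm thick, with five short studs (tops at 26 mm); in its middle a round well, 54 mm inside, 68 mm outside, rim 42 mm and floor 20 mm above the bench. Origin: centre of the underside; z up through the nut's axis
- axle_nut: hex nut, 24 mm across flats, 13 mm high, fixed (it does not turn) in the centre of the well's floor: underside 20 mm, top 33 mm above the bench; a 15 mm axle end stands 4 mm proud of it. Origin: centre of its underside; z up; two of its six corners lie on its x axis
- jar_screws: a clear jar with red lid, 83 mm across, 167 mm high, at the left; not to be disturbed. Origin: centre of its underside
- tape_measure: a yellow tape measure, 37 x 81 x 67 mm high, near the bench's far edge; not to be disturbed. Origin: centre of its underside

How it is judged:
By the outcome, as a careful person would: the job done as asked, in the order asked, and still so for the second after the job is handed in, while the arm keeps its last pose, push and grip.
It also fails if it takes over 72 s, if anything falls off the work surface, if the arm or the gripper's body presses on something with over 40 N, if the wrist force passes 120 N, or if a joint passes its speed limit or range.

## Working session

There is one attempt and no reset: what is moved stays moved. The work goes in short steps, Python scripts to look and compute and a shell command to move; the robot and the scene stay as the last step left them, time stands still between calls to the robot, and variables do not carry over. Pictures are saved under pics/ and viewed, at most 10 in all, crops included, and the job is handed in when it is done.

```bash
mkdir -p pics; ls; python3 - <<'E'
from station import env
import cv2, numpy as np
s=env.sense(); print({k:np.round(v,4).tolist() for k,v in s.items()})
ims=[]
for n in("scene","top"):
    d=env.get_image(n); cv2.imwrite(f"pics/{n}.png",d["pixels"]); np.savez(f"{n}.npz",**d)
    print(n,np.round(d["mtx"],1).tolist(),np.round(d["R"],3).tolist(),np.round(d["t"],3).tolist())
print(np.round(env.get_image("wrist")["tool_from_camera"],4).tolist())
E
```

```text
pics
{'clock': 0.0, 'joint_pos': [1.1314, 0.4915, 1.5595, 0.0, 1.0917, -0.1056], 'qvel': [-0.0008, -0.0005, 0.0001, -0.0008, 0.0004, -0.0008], 'tau': [0.0028, -61.8456, -26.1577, -0.0, 0.0043, -0.0001], 'tool_pos': [0.2046, 0.5903, 0.2307], 'ee_rot': [-0.5219, -3.0976, 0.0017], 'wrist_force': [-0.7994, -0.0882, 0.0113], 'ft_torque': [-0.0429, -0.0168, -0.0162], 'gripper_force': 0.0, 'opening': 0.0853}
scene [[448.0, 0.0, 244.9], [0.0, 448.0, 194.1], [0.0, 0.0, 1.0]] [[0.798, 0.603, 0.011], [0.313, -0.398, -0.862], [-0.515, 0.691, -0.506]] [-0.419, -0.036, 1.37]
top [[393.2, 0.0, 262.0], [0.0, 393.2, 189.0], [0.0, 0.0, 1.0]] [[-0.002, -1.0, 0.001], [-0.993, 0.002, -0.12], [0.12, -0.002, -0.993]] [0.115, 0.454, 0.861]
[[-0.0009, -0.9453, -0.3263, 0.0828], [1.0, -0.0011, 0.0005, 0.0004], [-0.0008, -0.3263, 0.9453, -0.1428], [0.0, 0.0, 0.0, 1.0]]
```

View pics/top.png

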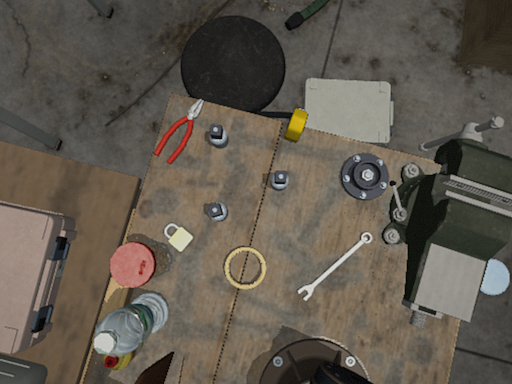

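View pics/scene.png

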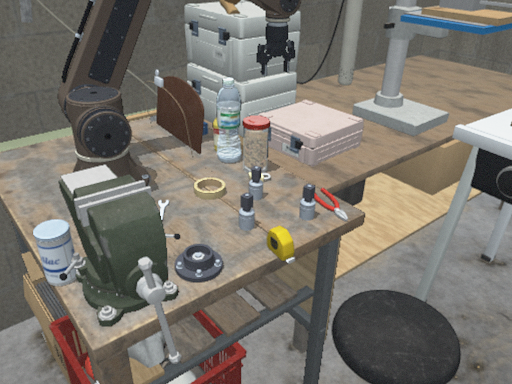

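The top view shows the sockets at about (218,135), (280,180) and (217,211) and the hub at (366,177). The scene view agrees. I'll enlarge and segment the dark adapters.

```bash
cat > h.py <<'E'
import numpy as np, cv2
from scipy.spatial.transform import Rotation as Ro
def ray(d,u,v,z,T=None):
    """pixel -> world point on plane z; T = 4x4 world_from_tool for wrist"""
    c=np.linalg.inv(d["mtx"])@[u,v,1]
    if T is None: R=d["R"].T; o=-R@d["t"]
    else:
        M=T@d["tool_from_camera"]; R=M[:3,:3]; o=M[:3,3]
    r=R@c; return o+r*(z-o[2])/r[2]
def proj(d,X,T=None):
    if T is None: c=d["R"]@X+d["t"]
    else: c=(np.linalg.inv(T@d["tool_from_camera"])@np.r_[X,1])[:3]
    p=d["mtx"]@c; return p[:2]/p[2]
def pose(s):
    T=np.eye(4); T[:3,:3]=Ro.from_rotvec(s["ee_rot"]).as_matrix(); T[:3,3]=s["tool_pos"]; return T
def togo(s,p,yaw):
    """shift in tool axes (mm) to world p; turn vector to tool-down with tool y axis at world yaw (mod pi)"""
    T=pose(s); R=T[:3,:3]
    sh=R.T@(np.array(p)-T[:3,3])*1000
    out=[]
    for k in (0,1):
        a=yaw+k*np.pi; y=np.array([np.cos(a),np.sin(a),0]); z=np.array([0,0,-1.]); x=np.cross(y,z)
        out.append(Ro.from_matrix(R.T@np.c_[x,y,z]).as_rotvec())
    o=min(out,key=np.linalg.norm); return np.round(sh,1),np.round(o,4)
E
python3 - <<'E'
from h import *
d=dict(np.load("top.npz")); im=d["pixels"]
g=im.max(axis=2)
for (u,v) in((218,135),(280,180),(217,211)):
    w=g[v-16:v+17,u-16:u+17]; m=(w<62).astype(np.uint8)
    n,l,st,c=cv2.connectedComponentsWithStats(m)
    for i in range(1,n):
        if st[i,4]>30:
            q=c[i]+[u-16,v-16]; r=cv2.minAreaRect(np.argwhere(l==i)[:,::-1].astype(np.float32))
            print(u,v,st[i],q,r,ray(d,*q,.08))
print(ray(d,368,175,.035), [ray(d,u,v,.095) for u,v in((217,130),(280,175),(214,207))])
cv2.imwrite("pics/c.png",cv2.resize(im[112:232,190:400],None,fx=3.8,fy=3.8,interpolation=cv2.INTER_CUBIC))
E
```

```text
218 135 [ 9  7 12 13 54] [217.5        134.88888889] ((16.486190795898438, 15.262431144714355), (8.91952896118164, 14.791553497314453), 48.01278305053711) [0.56526894 0.20973548 0.08      ]
[ 0.48406346 -0.12471913  0.035     ] [array([0.57196387, 0.20920949, 0.095     ]), array([0.47503638, 0.07614667, 0.095     ]), array([0.40817017, 0.21353346, 0.095     ])]
```

View pics/c.png

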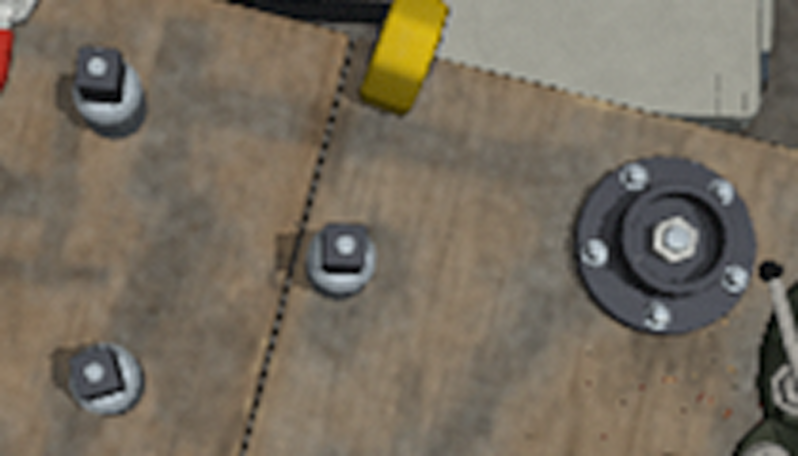

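```bash
python3 - <<'E'
from h import *
from station import env
d=dict(np.load("top.npz"))
for u,v in((97,66),(345,244),(94,372)): print(np.round(ray(d,u/3.8+190,v/3.8+112,.095),4))
print(np.round(ray(d,676/3.8+190,238/3.8+112,.035),4))
s=env.sense()
for p in ((.40,.45,.30),(.45,.15,.30)): print(togo(s,p,np.pi/2))
E
```

```text
[0.5733 0.2124 0.095 ]
[0.4725 0.0745 0.095 ]
[0.4022 0.2119 0.095 ]
[ 0.4849 -0.1245  0.035 ]
(array([-230.5,  -68.7,  -69.1]), array([-8.000e-04, -2.000e-04, -3.337e-01]))
(array([-376.1, -335.8,  -68.9]), array([-8.000e-04, -2.000e-04, -3.337e-01]))
```

```bash
python3 -m jog '[[0,0,0,-20,0,-45,85],[0,0,0,-65,-10,-69,85],[0,0,-0.1,-112,-25,-69,85],[0,0,-0.2,-160,-45,-69,85],[0,0,-0.33,-205,-65,-69,85]]'; python3 -c "
from h import *
from station import env
print(togo(env.sense(),(.44,.15,.30),np.pi/2))"
```

```text
clock: 0.65
tool_pos: [0.3766, 0.4621, 0.3003]
ee_rot: [-0.001, 3.142, 0.0]
wrist_force: [1.0, 1.2, -0.5]
opening: 0.0851
gripper_force: 0.0
(array([-6.310e+01, -3.122e+02,  3.000e-01]), array([0.0001, 0.0001, 0.0009]))
```

```bash
python3 -m jog '[[0,0,0,-10,-48,0,85],[0,0,0,-22,-96,0,85],[0,0,0,-35,-143,0,85],[0,0,0,-48,-190,0,85],[0,0,0,-60,-237,0,85]]'; python3 -m jog '[[0,0,0,-3,-45,0,85],[0,0,0,-3,-75,0,85],[0,0,0,-3,-75,0,85]]'; python3 - <<'E'
from h import *
from station import env
s=env.sense(); d=env.get_image("wrist"); T=pose(s)
cv2.imwrite("pics/w1.png",d["pixels"]); np.savez("w1.npz",T=T,**d); print(T[:3,3],d["mtx"])
for X in((.5733,.2124,.095),(.4725,.0745,.095),(.4022,.2119,.095),(.485,-.1245,.035)): print(proj(d,np.array(X),T))
E
```

```text
clock: 1.15
tool_pos: [0.4346, 0.2244, 0.3003]
ee_rot: [0.006, 3.142, 0.0]
wrist_force: [1.1, 0.9, -0.1]
opening: 0.0848
gripper_force: 0.0
clock: 1.45
tool_pos: [0.4372, 0.1485, 0.3003]
ee_rot: [-0.011, -3.141, 0.001]
wrist_force: [-0.1, 0.1, 0.6]
opening: 0.0856
gripper_force: 0.0
[0.43719221 0.14854689 0.30034908] [[303.71393984   0.         256.70159417]
 [  0.         303.71393984 195.196914  ]
 [  0.           0.           1.        ]]
[305.90206324 265.49884794]
[195.71160018 193.9589611 ]
[312.20066354 134.34444593]
[ 63.59384183 189.74929755]
```

View pics/w1.png

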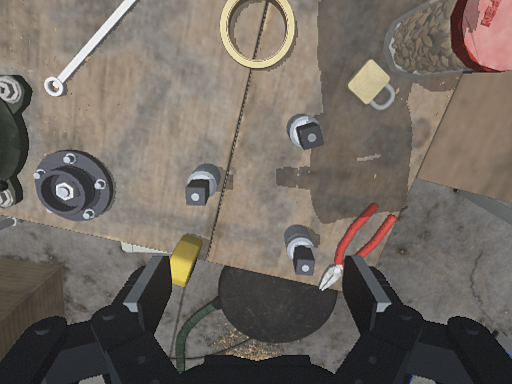

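The wrist view confirms the adapter tops at (305,268), (195,196) and (312,137), and the hub nut at (64,190). I'll enlarge them for yaw.

```bash
python3 - <<'E'
from h import *
d=dict(np.load("w1.npz")); im=d["pixels"]
c=[cv2.convertScaleAbs(cv2.resize(im[v-18:v+18,u-24:u+24],None,fx=8,fy=8,interpolation=cv2.INTER_CUBIC),alpha=a) for u,v,a in((305,268,2.5),(195,194,2.5),(312,137,2.5),(64,190,1))]
cv2.imwrite("pics/w1c.png",np.vstack([np.hstack(c[:2]),np.hstack(c[2:])]))
E
```

```text
(no output)
```

View pics/w1c.png

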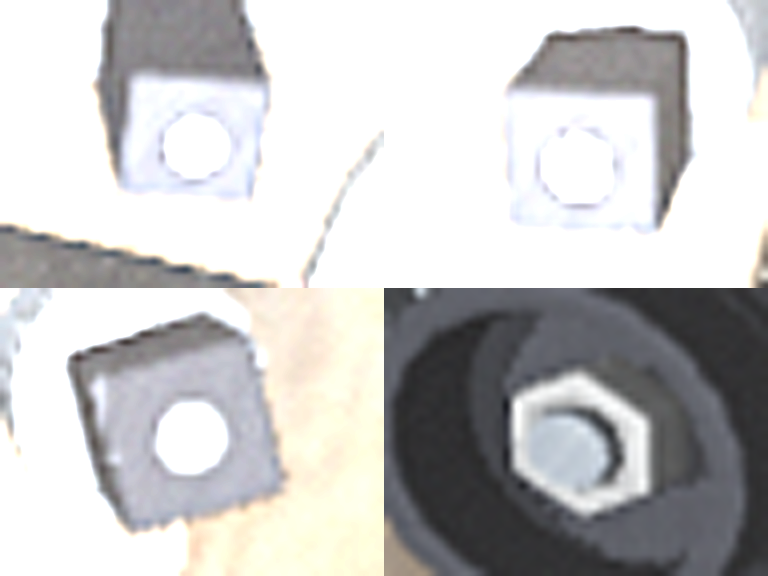

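The near socket is turned about 15° in the crop and the other two are nearly square. The nut's corners are clear. Converting to the world frame.

```bash
python3 - <<'E'
from h import *
d=dict(np.load("w1.npz")); T=d["T"]
def go(n,P,o,c,z,k):
    W=np.array([ray(d,(x-o[0]+.0)/8+c[0]-24,(y-o[1])/8+c[1]-18,z,T)[:2] for x,y in P])
    m=W.mean(0); a=np.degrees(np.arctan2(*(W-m).T[::-1])); per=360/len(P)
    r=(a-k+per/2)%per-per/2
    print(n,np.round(m,4),"yaw",np.round(np.degrees(np.angle(np.exp(1j*np.radians(a-k)*len(P)).mean()))/len(P),1),"each",np.round(r,1),"rad",np.round(np.linalg.norm(W-m,axis=1)*1e3,1))
go("far",[(130,75),(265,80),(250,195),(122,187)],(0,0),(305,268),.095,45)
go("mid",[(510,90),(655,95),(655,228),(513,222)],(384,0),(195,194),.095,45)
go("near",[(97,372),(245,345),(283,487),(133,528)],(0,288),(312,137),.095,45)
go("nut",[(580,370),(650,410),(648,480),(583,517),(515,480),(511,408)],(384,288),(64,190),.033,0)
E
```

```text
far [0.5753 0.2113] yaw -3.1 each [-2.  -3.5 -3.8 -3.4] rad [15.5 15.4 15.5 14.9]
mid [0.475  0.0746] yaw -3.2 each [-2.5 -3.6 -2.8 -3.8] rad [15.1 15.4 15.1 15.3]
near [0.4054 0.2115] yaw 14.7 each [12.  14.8 15.9 15.9] rad [16.1 14.3 15.8 15.3]
nut [ 0.4884 -0.1249] yaw -5.9 each [-11.3  -5.   -2.8 -10.8  -3.6  -2.2] rad [14.1 15.  12.5 13.9 14.8 12.9]
```

```bash
python3 -m jog '[[0,0,0.056,-25,-45,0,85],[0,0,0.056,-37,-74,30,85],[0,0,0.056,-37,-74,80,85],[0,0,0.056,-37,-74,130,85],[0,0,0.056,-37,-74,140,85]]'; python3 - <<'E'
from h import *
from station import env
s=env.sense(); print(togo(s,(.474,.0746,.06),np.pi/2-.056))
d=env.get_image("wrist"); T=pose(s)
cv2.imwrite("pics/w2.png",d["pixels"]);np.savez("w2.npz",T=T,**d)
print(proj(d,np.array([.474,.0746,.095]),T))
E
```

```text
clock: 2.0
tool_pos: [0.472, 0.0778, 0.1564]
ee_rot: [-0.093, -3.133, 0.0]
wrist_force: [-0.6, 0.8, 0.8]
opening: 0.085
gripper_force: 0.0
(array([-2.9, -3. , 96.4]), array([-0.0004, -0.0074, -0.0033]))
[252.37956642 214.47886909]
```

View pics/w2.png

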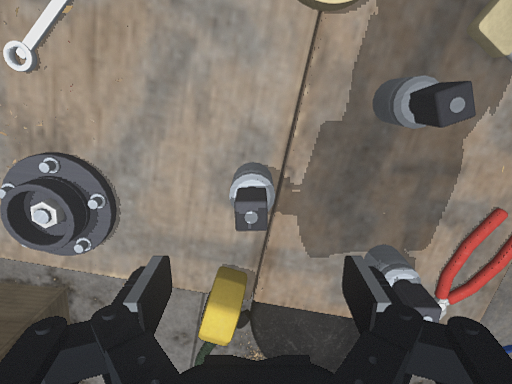

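The adapter button is at (251,217), within 3 px of the prediction. Descend and grip.

```bash
python3 -m jog '[[0,0,0,0,0,35,85],[0,0,0,0,0,70,85],[0,0,0,0,0,100,85],[0,0,0,0,0,100,85],[0,0,0,0,0,100,40]]';python3 -m jog '[[0,0,0,0,0,0,20],[0,0,0,0,0,0,20],[0,0,0,0,0,0,20],[0,0,0,0,0,0,20],[0,0,0,0,0,0,20]]'
```

```text
clock: 2.55
tool_pos: [0.475, 0.0777, 0.0619]
ee_rot: [0.093, 3.139, 0.0]
wrist_force: [0.8, 0.5, 0.5]
opening: 0.0729
gripper_force: 0.0
clock: 3.05
tool_pos: [0.4746, 0.0773, 0.0613]
ee_rot: [0.094, 3.138, 0.001]
wrist_force: [-1.7, 2.2, 10.7]
opening: 0.0234
gripper_force: 63.9
```

```bash
python3 -m jog '[[0,0,0,0,0,-10,20],[0,0,0,0,0,-40,20],[0,0,0,0,0,-80,20],[0,0,0,0,0,-110,20],[0,0,0,0,-30,-110,20]]';python3 -m jog '[[0,0,0,0,-30,0,20],[0,0,0,0,-60,0,20],[0,0,0,0,-75,0,20],[0,0,0,0,-75,0,20],[0,0,0,0,-75,0,20]]'; python3 - <<'E'
from h import *
from station import env
s=env.sense(); d=env.get_image("wrist"); T=pose(s); print(s["qvel"].round(3) if hasattr(s["qvel"],"round") else s["qvel"])
np.savez("w3.npz",T=T,**d)
u,v=proj(d,np.array([.4865,-.1247,.033]),T); print(u,v); u,v=int(u),int(v)
im=d["pixels"]; a=cv2.resize(im[v-30:v+30,u-40:u+40],None,fx=10,fy=10,interpolation=cv2.INTER_CUBIC)
print(u,v); cv2.imwrite("pics/w3.png",a)
E
```

```text
clock: 3.55
tool_pos: [0.4735, 0.0485, 0.1744]
ee_rot: [0.089, 3.134, 0.001]
wrist_force: [1.5, -0.4, -4.0]
opening: 0.0232
gripper_force: 62.2
clock: 4.05
tool_pos: [0.4675, -0.0276, 0.1706]
ee_rot: [-0.095, -3.14, -0.0]
wrist_force: [-0.5, 0.1, -3.7]
opening: 0.0231
gripper_force: 62.4
[ 0.02   0.005  0.001  0.001 -0.004 -0.   ]
159.55286483521175 205.6602601794625
159 205
```

View pics/w3.png

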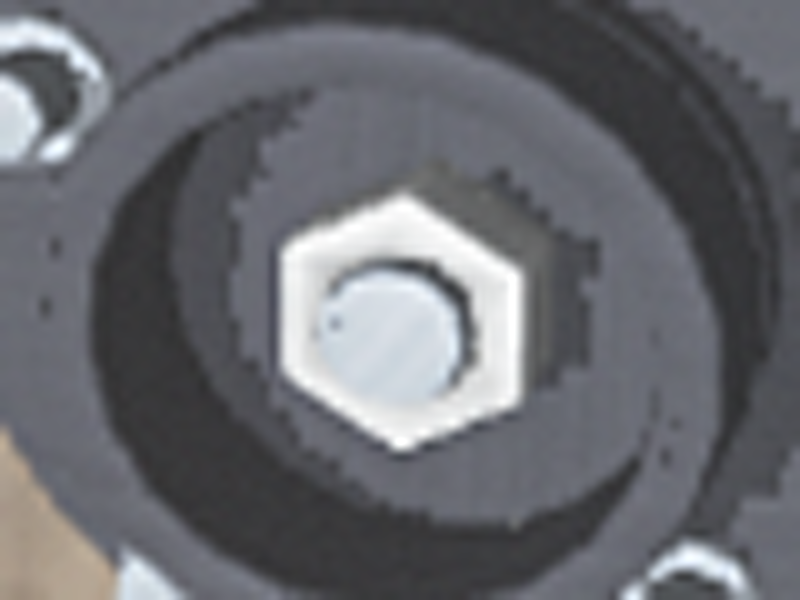

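The hex corners are at (405,193), (522,260), (522,400), (403,452), (280,373) and (280,243) in the crop.

```bash
python3 - <<'E'
from h import *
from station import env
d=dict(np.load("w3.npz")); T=d["T"]
P=[(405,193),(522,260),(522,400),(403,452),(280,373),(280,243)]
W=np.array([ray(d,x/10-.45+119,y/10-.45+175,.033,T)[:2] for x,y in P]); m=W.mean(0)
a=np.degrees(np.arctan2(*(W-m).T[::-1]))
print(m,np.linalg.norm(W-m,axis=1)*1e3,(a+30)%60-30, np.degrees(np.angle(np.exp(6j*np.radians(a)).mean()))/6)
s=env.sense(); print(s["tool_pos"],s["ee_rot"],togo(s,(*m,.11),np.radians(86.6)))
E
```

```text
[ 0.48750875 -0.1256591 ] [13.49839501 14.01602434 13.92669483 14.15236528 13.87388836 13.81288755] [-10.73141464  -6.20012756 -10.83786991  -9.17596025 -10.07565378
 -10.04876514] -9.52140722544228
[ 0.46751911 -0.02721201  0.17049955] [-9.41656180e-02 -3.14001089e+00 -3.79745119e-04] (array([-25.9, -97.1,  60.5]), array([ 0.0002, -0.0002, -0.0006]))
```

```bash
python3 - <<'E'
from h import *
L=[np.load(f+".npz")["pixels"] for f in("w3","top","scene")]
t=cv2.resize(L[1][130:274,368:512],(288,288)); s=cv2.resize(L[2][150:294,60:204],(288,288))
b=np.zeros((576,800,3),np.uint8); b[:384,:512]=L[0]; b[:288,512:]=t; b[288:,512:]=s
cv2.imwrite("pics/w3b.png",b)
d=dict(np.load("top.npz")); e=dict(np.load("scene.npz"))
for z in (.05,.1,.15,.2): print(z,[np.round(ray(d,u,v,z)[:2],3) for u,v in((392,183),(440,160),(415,190))],[np.round(ray(e,u,v,z)[:2],3) for u,v in((178,236),(137,187))])
E
```

```text
0.05 [array([ 0.464, -0.173]), array([ 0.515, -0.282]), array([ 0.448, -0.223])] [array([ 0.417, -0.117]), array([ 0.163, -0.02 ])]
0.1 [array([ 0.457, -0.156]), array([ 0.505, -0.259]), array([ 0.442, -0.203])] [array([ 0.468, -0.165]), array([ 0.235, -0.076])]
0.15 [array([ 0.45 , -0.139]), array([ 0.496, -0.236]), array([ 0.436, -0.184])] [array([ 0.519, -0.213]), array([ 0.307, -0.132])]
0.2 [array([ 0.443, -0.123]), array([ 0.486, -0.212]), array([ 0.431, -0.164])] [array([ 0.571, -0.261]), array([ 0.379, -0.188])]
```

View pics/w3b.png

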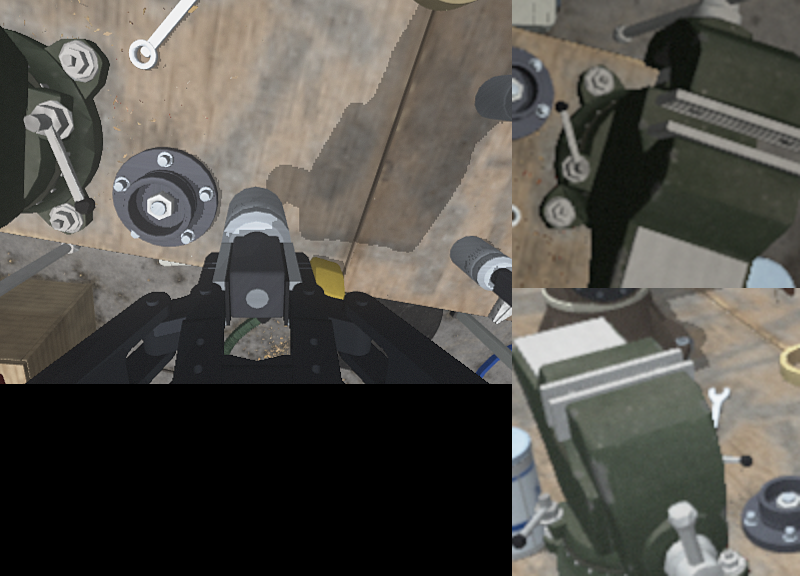

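The vise handle's ball sits at about (0.459,-0.163,0.095). So I'll turn the gripper to world yaw about 20°, which keeps the camera and fingers clear of the vise. The second hex phase is then at about -10°.

```bash
python3 -m jog '[[0,0,0.14,0,0,0,20],[0,0,0.28,-5,-10,0,20],[0,0,0.42,-10,-30,0,20],[0,0,0.56,-15,-50,0,20],[0,0,0.70,-20,-60,0,20]]';python3 -m jog '[[0,0,0.14,0,0,0,20],[0,0,0.28,0,0,0,20],[0,0,0.42,0,0,0,20],[0,0,0.454,0,0,0,20],[0,0,0.454,0,0,0,20]]'; python3 -c "
from h import *
from station import env
s=env.sense();print(s['joint_pos'],togo(s,(.4875,-.1257,.116),np.radians(20.5)))"
```

```text
clock: 4.6
tool_pos: [0.4843, -0.0889, 0.1703]
ee_rot: [-1.172, -2.915, 0.0]
wrist_force: [0.7, 0.0, -3.5]
opening: 0.0232
gripper_force: 62.3
clock: 5.1
tool_pos: [0.4841, -0.0878, 0.1703]
ee_rot: [-1.79, -2.581, -0.0]
wrist_force: [0.1, 0.8, -3.1]
opening: 0.0229
gripper_force: 62.3
[-3.13828125e-01  3.84770086e-01  1.94860361e+00  2.09906127e-04
  8.08532354e-01 -6.71904410e-01] (array([-36.7, -10.1,  54.3]), array([-0.0002, -0.0003,  0.0001]))
```

```bash
python3 -m jog '[[0,0,0,-20,-5,0,20],[0,0,0,-36.7,-10.1,10,20],[0,0,0,-36.7,-10.1,40,20],[0,0,0,-36.7,-10.1,54,20],[0,0,0,-36.7,-10.1,54,20]]'; python3 - <<'E'
from h import *
from station import env
s=env.sense();print(togo(s,(.4875,-.1257,.099),np.radians(20.5)))
d=env.get_image("wrist");T=pose(s);cv2.imwrite("pics/w4.png",d["pixels"]);np.savez("w4.npz",T=T,**d)
E
```

```text
clock: 5.6
tool_pos: [0.4867, -0.1259, 0.1147]
ee_rot: [-1.787, -2.579, 0.001]
wrist_force: [0.4, 0.2, -3.0]
opening: 0.0232
gripper_force: 62.1
(array([-0.1,  0.8, 15.7]), array([-0.0026, -0.0025,  0.001 ]))
```

View pics/w4.png

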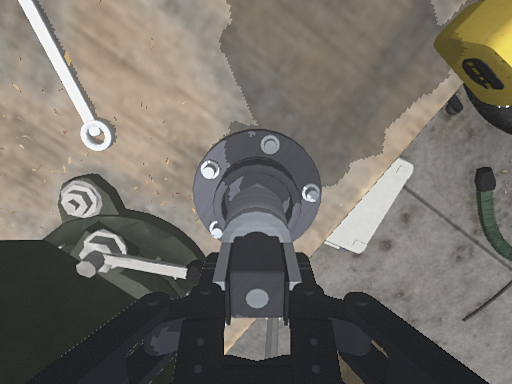

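The socket is centred over the well (column 257), and the handle is just outside the left finger. Descend gently.

```bash
python3 -m jog '[[0,0,0,0,0.5,6,20],[0,0,0,0,0.5,12,20],[0,0,0,0,0.5,16,20],[0,0,0,0,0.5,18,20],[0,0,0,0,0.5,18,20]]'; python3 -m jog '[[0,0,0,0,0,2,20],[0,0,0,0,0,3,20],[0,0,0,0,0,4,20],[0,0,0,0,0,4,20],[0,0,0,0,0,4,20]]'
```

```text
clock: 6.15
tool_pos: [0.4879, -0.1264, 0.0981]
ee_rot: [-1.792, -2.58, -0.0]
wrist_force: [0.3, 0.8, -3.1]
opening: 0.0234
gripper_force: 62.2
clock: 6.65
tool_pos: [0.488, -0.1265, 0.0944]
ee_rot: [1.792, 2.58, 0.0]
wrist_force: [-0.1, 0.3, -2.5]
opening: 0.0233
gripper_force: 62.6
```

```bash
python3 -m jog '[[0,0,0,0,0.3,1,20],[0,0,0,0,0.5,2,20],[0,0,0,0,0.5,2,20]]'; python3 -m jog '[[0,0,0,0,0,1,20],[0,0,0,0,0,2,20],[0,0,0,0,0,2,20]]'
```

```text
clock: 6.95
tool_pos: [0.4883, -0.1266, 0.094]
ee_rot: [1.791, 2.58, -0.0]
wrist_force: [-8.1, -0.9, 24.9]
opening: 0.0232
gripper_force: 66.3
clock: 7.25
tool_pos: [0.4885, -0.1267, 0.0938]
ee_rot: [1.79, 2.579, 0.0]
wrist_force: [-13.7, -0.6, 52.0]
opening: 0.0232
gripper_force: 70.0
```

```bash
python3 -m jog '[[0,0,0,0,0,-8,20],[0,0,0.14,0,0,-8,20],[0,0,0.28,0,0,-8,20],[0,0,0.42,0,0,-8,20],[0,0,0.523,0,0,-8,20]]'; python3 -m jog '[[0,0,0,0,0,0,20],[0,0,0,0,0,2,20],[0,0,0,0,0,4,20],[0,0,0,0,0,4,20]]'; python3 -c "
from h import *
from station import env
s=env.sense();print(togo(s,(.4875,-.1257,.094),np.radians(-9.5)))"
```

```text
clock: 7.75
tool_pos: [0.4884, -0.1263, 0.0982]
ee_rot: [-2.403, -2.023, -0.0]
wrist_force: [-0.4, 0.6, -3.0]
opening: 0.0233
gripper_force: 62.3
clock: 8.15
tool_pos: [0.4884, -0.1263, 0.0943]
ee_rot: [2.396, 2.032, 0.0]
wrist_force: [-0.1, -0.3, -0.4]
opening: 0.0232
gripper_force: 62.7
(array([ 0.5, -1. ,  0.3]), array([ 0.0001, -0.0001,  0.0015]))
```

```bash
python3 -m jog '[[0,0,0,0.5,-0.8,1,20],[0,0,0,0.5,-0.8,2,20],[0,0,0,0.5,-0.8,2.5,20],[0,0,0,0.5,-0.8,2.5,20]]'
```

```text
clock: 8.55
tool_pos: [0.4884, -0.1261, 0.0939]
ee_rot: [2.394, 2.029, 0.002]
wrist_force: [-4.9, 0.1, 29.3]
opening: 0.0231
gripper_force: 67.0
```

Socket 1 (middle) stops at 33 mm in both phases, so it does not fit. Lift it off and stand it back on the bench.

```bash
python3 -m jog '[[0,0,0,0,0,-10,20],[0,0,0,0,0,-30,20],[0,0,0,0,0,-58,20],[0,0,0,0,0,-58,20]]'; python3 -c "
from h import *
from station import env
s=env.sense();print(togo(s,(.46,.075,.12),np.radians(-9.5)),togo(s,(.46,.075,.0635),np.radians(-9.5)))"
```

```text
clock: 8.95
tool_pos: [0.4888, -0.126, 0.1523]
ee_rot: [2.394, 2.028, 0.004]
wrist_force: [0.2, -0.7, -2.7]
opening: 0.0233
gripper_force: 62.4
(array([193.6, -61.6,  31.9]), array([0.0046, 0.0009, 0.0008])) (array([193.7, -61.8,  88.4]), array([0.0046, 0.0009, 0.0008]))
```

```bash
python3 -m jog '[[0,0,0,30,-10,0,20],[0,0,0,75,-24,0,20],[0,0,0,120,-38,0,20],[0,0,0,165,-52,10,20],[0,0,0,193.6,-61.6,32,20]]'; python3 -m jog '[[0,0,0,0,0,15,20],[0,0,0,0,0,38,20],[0,0,0,0,0,54,20],[0,0,0,0,0,56,20],[0,0,0,0,0,56,20]]'; python3 -c "
from h import *
from station import env
s=env.sense();print(togo(s,(.46,.075,.061),np.radians(-9.5)))"
```

```text
clock: 9.45
tool_pos: [0.4585, 0.0779, 0.1178]
ee_rot: [2.395, 2.031, 0.003]
wrist_force: [1.0, -0.5, -3.4]
opening: 0.023
gripper_force: 62.4
clock: 9.95
tool_pos: [0.4582, 0.0756, 0.0608]
ee_rot: [-2.396, -2.03, 0.002]
wrist_force: [0.3, 0.1, -2.8]
opening: 0.0235
gripper_force: 64.3
(array([-0.3,  1.8, -0.2]), array([-0.0017,  0.0002,  0.0006]))
```

```bash
python3 -m jog '[[0,0,0,0,0,0.5,20],[0,0,0,0,0,0.8,20],[0,0,0,0,0,0.8,20]]'; python3 -m jog '[[0,0,0,0,0,0,30],[0,0,0,0,0,0,60],[0,0,0,0,0,0,85],[0,0,0,0,0,0,85],[0,0,0,0,0,0,85]]'
```

```text
clock: 10.25
tool_pos: [0.4588, 0.0754, 0.0608]
ee_rot: [-2.398, -2.03, 0.0]
wrist_force: [-0.3, 0.1, -3.0]
opening: 0.023
gripper_force: 64.3
clock: 10.75
tool_pos: [0.459, 0.0754, 0.0611]
ee_rot: [2.398, 2.03, 0.0]
wrist_force: [-1.1, -1.0, 0.2]
opening: 0.0844
gripper_force: 0.0
```

```bash
python3 -m jog '[[0,0,0,0,0,-40,85],[0,0,0,0,0,-80,85],[0,0,-0.14,0,0,-100,85],[0,0,-0.28,0,0,-100,85],[0,0,-0.422,0,0,-100,85]]'; python3 -c "
from h import *
from station import env
s=env.sense();print(togo(s,(.4045,.2116,.16),np.radians(14.7)))"
```

```text
clock: 11.25
tool_pos: [0.4591, 0.0755, 0.1619]
ee_rot: [1.912, 2.491, 0.002]
wrist_force: [0.6, 0.7, 0.1]
opening: 0.0851
gripper_force: 0.0
(array([145.6, -17.5,   1.8]), array([0.0019, 0.0004, 0.0053]))
```

```bash
python3 -m jog '[[0,0,0,45,-6,0,85],[0,0,0,90,-11,0,85],[0,0,0,130,-16,0,85],[0,0,0,145.6,-17.5,0,85],[0,0,0,145.6,-17.5,0,85]]'; cat > btn.py <<'E'
from h import *
from station import env
import sys
p=np.array([float(a) for a in sys.argv[1:3]]+[.095]); yaw=np.radians(float(sys.argv[3]))
s=env.sense(); d=env.get_image("wrist"); T=pose(s); u,v=proj(d,p,T); print("pred",u,v)
g=d["pixels"].max(2); u,v=int(u),int(v); w=g[v-25:v+25,u-25:u+25]
n,l,st,c=cv2.connectedComponentsWithStats((w>110).astype(np.uint8))
for i in range(1,n):
    x,y,a,b,A=st[i]
    if 60<A<700 and a<30 and b<30: q=c[i]+[u-25,v-25]; print(q,A,a,b,ray(d,*q,.095,T))
print(togo(s,(*p[:2],.06),yaw))
E
python3 btn.py .4045 .2116 14.7
```

```text
clock: 11.75
tool_pos: [0.4043, 0.2134, 0.1611]
ee_rot: [-1.916, -2.49, -0.0]
wrist_force: [0.0, 0.1, -0.4]
opening: 0.0851
gripper_force: 0.0
pred 254.43906537958904 212.59144869866836
[255.24305556 214.11805556] 144 14 13 [0.40538748 0.21056783 0.095     ]
(array([ -1.8,  -0.3, 101.1]), array([ 0.0001, -0.0001,  0.0024]))
```

```bash
python3 -m jog '[[0,0,0,-3,0.4,35,85],[0,0,0,-3,0.4,75,85],[0,0,0,-3,0.4,100,85],[0,0,0,-3,0.4,100,85],[0,0,0,-3,0.4,100,60]]';python3 -m jog '[[0,0,0,0,0,0,20],[0,0,0,0,0,0,20],[0,0,0,0,0,0,20],[0,0,0,0,0,0,20],[0,0,0,0,0,0,20]]';python3 -m jog '[[0,0,0,0,0,-10,20],[0,0,0,0,0,-40,20],[0,0,0,0,0,-80,20],[0,0,0,0,0,-100,20]]'; python3 -c "
from h import *
from station import env
s=env.sense();print(togo(s,(.4879,-.126,.16),np.radians(20.5)))"
```

```text
clock: 12.3
tool_pos: [0.4067, 0.2084, 0.0613]
ee_rot: [-1.921, -2.486, 0.001]
wrist_force: [-0.1, -0.0, 0.5]
opening: 0.0729
gripper_force: 0.0
clock: 12.8
tool_pos: [0.4067, 0.2091, 0.0618]
ee_rot: [1.919, 2.486, 0.002]
wrist_force: [0.1, -1.6, 9.3]
opening: 0.0234
gripper_force: 62.7
clock: 13.2
tool_pos: [0.4066, 0.2093, 0.1641]
ee_rot: [1.918, 2.486, 0.004]
wrist_force: [-0.2, -0.6, -1.5]
opening: 0.023
gripper_force: 61.5
(array([-345. ,   -6.3,    4. ]), array([ 0.0028, -0.0002, -0.1015]))
```

```bash
python3 -m jog '[[0,0,0,-10,0,-25,20],[0,0,0,-50,-1,-35,20],[0,0,0,-98,-2,-35,20],[0,0,-0.05,-146,-3,-35,20],[0,0,-0.1,-194,-4,-35,20]]';python3 -m jog '[[0,0,0,-45,2,0,20],[0,0,0,-90,6,0,20],[0,0,0,-130,10,0,20],[0,0,0,-145,13,10,20],[0,0,0,-145,13,40,20]]'; python3 -c "
from h import *
from station import env
s=env.sense();print(togo(s,(.4878,-.1266,.099),np.radians(20.5)))"
```

```text
clock: 13.7
tool_pos: [0.4513, 0.0188, 0.1968]
ee_rot: [1.789, 2.582, 0.001]
wrist_force: [0.4, -0.8, -1.6]
opening: 0.0233
gripper_force: 61.3
clock: 14.2
tool_pos: [0.5159, -0.113, 0.1573]
ee_rot: [1.793, 2.574, 0.002]
wrist_force: [0.3, -0.1, -2.3]
opening: 0.0231
gripper_force: 61.6
(array([ -2.8, -31.3,  58.2]), array([ 0.0039,  0.0031, -0.0039]))
```

```bash
python3 -m jog '[[0,0,0,-2,-25,10,20],[0,0,0,-2.8,-31.3,35,20],[0,0,0,-2.8,-31.3,48,20],[0,0,0,-2.8,-31.3,48,20]]'; python3 -c "
from h import *
from station import env
s=env.sense();print(togo(s,(.4878,-.1266,.0965),np.radians(20.5)))"
```

```text
clock: 14.6
tool_pos: [0.4848, -0.1238, 0.1068]
ee_rot: [-1.791, -2.577, 0.001]
wrist_force: [0.1, -0.4, -1.8]
opening: 0.0234
gripper_force: 61.4
(array([-3.7,  1.9, 10.2]), array([-0.0024, -0.0025, -0.0018]))
```

```bash
python3 -m jog '[[0,0,0,-3.7,1.9,0,20],[0,0,0,-3.7,1.9,5,20],[0,0,0,-3.7,1.9,10,20],[0,0,0,-3.7,1.9,10,20]]'; python3 -m jog '[[0,0,0,0,0,1,20],[0,0,0,0,0,2,20],[0,0,0,0,0,3,20],[0,0,0,0,0,4,20],[0,0,0,0,0,4,20]]'
```

```text
clock: 15.0
tool_pos: [0.4888, -0.1271, 0.0976]
ee_rot: [-1.792, -2.579, -0.0]
wrist_force: [-0.3, 0.3, -2.5]
opening: 0.0232
gripper_force: 61.4
clock: 15.5
tool_pos: [0.4891, -0.1274, 0.0947]
ee_rot: [1.793, 2.579, 0.0]
wrist_force: [-2.2, -0.4, 8.2]
opening: 0.0232
gripper_force: 62.9
```

```bash
python3 -m jog '[[0,0,0,0.5,-1,1,20],[0,0,0,0.5,-1,1.5,20],[0,0,0,0.5,-1,1.5,20]]'; python3 -m jog '[[0,0,0,0,0,-7,20],[0,0,0.14,0,0,-7,20],[0,0,0.28,0,0,-7,20],[0,0,0.42,0,0,-7,20],[0,0,0.523,0,0,-7,20]]';python3 -m jog '[[0,0,0,0,0,0,20],[0,0,0,0,0,2,20],[0,0,0,0,0,4,20],[0,0,0,0,0,6.5,20],[0,0,0,0,0,6.5,20]]'
```

```text
clock: 15.8
tool_pos: [0.4889, -0.1275, 0.0946]
ee_rot: [1.791, 2.577, 0.002]
wrist_force: [-2.5, 2.3, 26.3]
opening: 0.0233
gripper_force: 65.3
clock: 16.3
tool_pos: [0.4878, -0.1272, 0.0995]
ee_rot: [-2.405, -2.022, -0.0]
wrist_force: [-0.6, -0.3, -1.7]
opening: 0.023
gripper_force: 61.4
clock: 16.8
tool_pos: [0.488, -0.1273, 0.0946]
ee_rot: [2.396, 2.03, 0.001]
wrist_force: [-5.6, 1.1, 24.8]
opening: 0.0233
gripper_force: 65.2
```

Socket 2 (near) also stops at 33 mm both ways. Put it back.

```bash
python3 -m jog '[[0,0,0,0,0,-12,20],[0,0,0,0,0,-50,20],[0,0,0,0,0,-95,20],[0,0,0,30,-10,-105,20],[0,0,0,75,-30,-105,20]]'; python3 -c "
from h import *
from station import env
s=env.sense();print(togo(s,(.41,.205,.2),np.radians(-9.5)))"
```

```text
clock: 17.3
tool_pos: [0.472, -0.049, 0.2]
ee_rot: [2.398, 2.024, 0.005]
wrist_force: [0.9, 1.8, -3.0]
opening: 0.0235
gripper_force: 61.5
(array([ 239.9, -103.8,   -0.6]), array([ 0.005 ,  0.0004, -0.003 ]))
```

```bash
python3 -m jog '[[0,0,0,45,-19,0,20],[0,0,0,90,-38,0,20],[0,0,0,135,-57,0,20],[0,0,0,180,-77,0,20],[0,0,0,220,-96,10,20]]';python3 -m jog '[[0,0,0,15,-6,40,20],[0,0,0,15,-6,80,20],[0,0,0,15,-6,110,20],[0,0,0,15,-6,120,20],[0,0,0,15,-6,120,20]]'; python3 -c "
from h import *
from station import env
s=env.sense();print(togo(s,(.41,.205,.0617),np.radians(-9.5)))"
```

```text
clock: 17.8
tool_pos: [0.4123, 0.1868, 0.1889]
ee_rot: [2.397, 2.03, 0.004]
wrist_force: [0.8, -1.0, -2.5]
opening: 0.0231
gripper_force: 61.3
clock: 18.3
tool_pos: [0.4089, 0.2003, 0.0673]
ee_rot: [-2.398, -2.028, 0.003]
wrist_force: [0.1, 1.0, -1.9]
opening: 0.0228
gripper_force: 61.3
(array([4.9, 0.3, 5.6]), array([-0.0021,  0.001 , -0.0007]))
```

```bash
python3 -m jog '[[0,0,0,0,0,4,20],[0,0,0,0,0,6,20],[0,0,0,0,0,6,20],[0,0,0,0,0,6,20]]';python3 -m jog '[[0,0,0,0,0,0,30],[0,0,0,0,0,0,60],[0,0,0,0,0,0,85],[0,0,0,0,0,0,85],[0,0,0,0,0,0,85]]';python3 -m jog '[[0,0,0,0,0,-40,85],[0,0,0,0,0,-80,85],[0,0,0,0,0,-115,85],[0,0,0,0,0,-115,85]]'; python3 -c "
from h import *
from station import env
s=env.sense();print(s['joint_pos'],togo(s,(.5743,.2113,.16),np.radians(-3.2)))"
```

```text
clock: 18.7
tool_pos: [0.4095, 0.2004, 0.0626]
ee_rot: [2.399, 2.028, 0.002]
wrist_force: [-0.2, 0.1, -0.9]
opening: 0.023
gripper_force: 61.3
clock: 19.2
tool_pos: [0.4092, 0.2004, 0.062]
ee_rot: [-2.399, -2.028, -0.0]
wrist_force: [-0.2, -0.0, 0.6]
opening: 0.0843
gripper_force: 0.0
clock: 19.6
tool_pos: [0.4106, 0.2009, 0.1807]
ee_rot: [2.397, 2.027, 0.01]
wrist_force: [0.2, -1.2, 0.0]
opening: 0.0848
gripper_force: 0.0
[3.10402112e-01 3.22361905e-01 2.01966919e+00 1.00006390e-04
 7.92584046e-01 4.77135222e-01] (array([ 37.3, 159.6,  21.8]), array([ 0.0063, -0.0029, -0.111 ]))
```

```bash
python3 -m jog '[[0,0,0,10,40,0,85],[0,0,-0.04,20,85,5,85],[0,0,-0.08,30,130,15,85],[0,0,-0.111,37.3,159.6,20,85],[0,0,-0.111,37.3,159.6,20,85]]'; python3 -m jog '[[0,0,0,0,0,0,85]]'; python3 btn.py .5743 .2113 -3.2
```

```text
clock: 20.1
tool_pos: [0.5752, 0.2103, 0.1545]
ee_rot: [-2.283, -2.158, 0.002]
wrist_force: [0.6, -0.6, 0.1]
opening: 0.0851
gripper_force: 0.0
clock: 20.2
tool_pos: [0.5722, 0.2104, 0.1554]
ee_rot: [-2.283, -2.157, 0.003]
wrist_force: [-0.5, 0.7, -0.1]
opening: 0.0849
gripper_force: 0.0
pred 257.8017883502651 212.4915805643044
(array([ 1.1,  2.3, 95.4]), array([-0.0025,  0.0006, -0.0009]))
```

```bash
python3 - <<'E'
from h import *
from station import env
s=env.sense(); d=env.get_image("wrist"); T=pose(s); np.savez("w5.npz",T=T,**d)
g=d["pixels"].max(2); u,v=258,212; w=g[v-25:v+25,u-25:u+25]
for th in(80,95,125,140,160,180,200):
  n,l,st,c=cv2.connectedComponentsWithStats((w>th).astype(np.uint8))
  for i in range(1,n):
    x,y,a,b,A=st[i]
    if 60<A<700 and a<30 and b<30: q=c[i]+[u-25,v-25]; print(th,q,A,a,b,ray(d,*q,.095,T))
print(s["tool_pos"])
E
```

```text
125 [259.04487179 203.44230769] 156 28 13 [0.57516449 0.21812018 0.095     ]
125 [260.75163399 212.63398693] 153 15 14 [0.57600938 0.21095176 0.095     ]
140 [260.59440559 212.74125874] 143 14 14 [0.57589124 0.21087444 0.095     ]
160 [240.16783217 193.61538462] 143 13 21 [0.56221416 0.22630247 0.095     ]
160 [279.67105263 194.17105263] 76 6 18 [0.59014916 0.22430317 0.095     ]
160 [260.58518519 212.84444444] 135 14 13 [0.57588029 0.21079424 0.095     ]
160 [241.13259669 229.83977901] 181 19 18 [0.5608056  0.19806365 0.095     ]
180 [241.36893204 194.        ] 103 9 19 [0.56304295 0.22596707 0.095     ]
180 [260.47286822 212.85271318] 129 14 13 [0.57579871 0.21079238 0.095     ]
200 [260.35483871 212.80645161] 124 13 12 [0.57571527 0.21083333 0.095     ]
[0.57173036 0.21052238 0.15604714]
```

Button at (260.5,212.8) gives (0.5758,0.2108).

```bash
python3 -m jog '[[0,0,0,0.5,4,35,85],[0,0,0,0.5,4,75,85],[0,0,0,0.5,4,94,85],[0,0,0,0.5,4,94,85],[0,0,0,0.5,4,94,60]]';python3 -m jog '[[0,0,0,0,0,0,20],[0,0,0,0,0,0,20],[0,0,0,0,0,0,20],[0,0,0,0,0,0,20],[0,0,0,0,0,0,20]]';python3 -m jog '[[0,0,0,0,0,-10,20],[0,0,0,0,0,-40,20],[0,0,0,0,0,-80,20],[0,0,0,0,0,-120,20],[0,0,0,0,0,-140,20]]'; python3 -c "
from h import *
from station import env
s=env.sense();print(togo(s,(.489,-.10,.2),np.radians(-9.5)))"
```

```text
clock: 20.8
tool_pos: [0.5766, 0.2111, 0.0639]
ee_rot: [2.282, 2.159, 0.001]
wrist_force: [-0.5, 1.0, 0.8]
opening: 0.0729
gripper_force: 0.0
clock: 21.3
tool_pos: [0.5771, 0.2111, 0.0639]
ee_rot: [2.282, 2.158, 0.002]
wrist_force: [-1.6, 0.7, 6.9]
opening: 0.0232
gripper_force: 63.1
clock: 21.8
tool_pos: [0.5773, 0.211, 0.2069]
ee_rot: [2.281, 2.157, 0.005]
wrist_force: [0.4, 0.4, -1.5]
opening: 0.0231
gripper_force: 62.2
(array([-315.5,  -70.8,    6.3]), array([ 0.0036, -0.0014,  0.1098]))
```

```bash
python3 -m jog '[[0,0,0,-47,-10,0,20],[0,0,0,-94,-21,0,20],[0,0,0,-141,-32,0,20],[0,0,0.05,-188,-42,0,20],[0,0,0.11,-235,-53,0,20]]';python3 -m jog '[[0,0,0,-45,-5,0,20],[0,0,0,-80,-9,0,20],[0,0,0,-100,-9,20,20],[0,0,0,-100,-9,50,20],[0,0,0,-100,-9,60,20]]'; python3 -m jog '[[0,0,0,0,0,20,20],[0,0,0,0,0,20,20]]';python3 -c "
from h import *
from station import env
s=env.sense();print(togo(s,(.4877,-.126,.1),np.radians(-9.5)))"
```

```text
clock: 22.3
tool_pos: [0.5098, -0.0223, 0.2035]
ee_rot: [2.4, 2.027, 0.0]
wrist_force: [1.5, -1.5, -3.0]
opening: 0.023
gripper_force: 61.9
clock: 22.8
tool_pos: [0.4841, -0.1182, 0.1414]
ee_rot: [-2.397, -2.026, 0.002]
wrist_force: [0.3, -1.4, -1.9]
opening: 0.0231
gripper_force: 61.9
clock: 23.0
tool_pos: [0.4846, -0.1173, 0.1219]
ee_rot: [-2.395, -2.028, 0.002]
wrist_force: [-0.7, 0.1, -2.4]
opening: 0.0228
gripper_force: 61.9
(array([-8.1,  4.5, 21.9]), array([-0.0033, -0.0008,  0.0003]))
```

```bash
python3 -m jog '[[0,0,0,-8.1,4.5,0,20],[0,0,0,-8.1,4.5,10,20],[0,0,0,-8.1,4.5,18,20],[0,0,0,-8.1,4.5,20,20],[0,0,0,-8.1,4.5,20,20]]'; python3 -m jog '[[0,0,0,0,0,2,20],[0,0,0,0,0,4,20],[0,0,0,0,0,6,20],[0,0,0,0,0,6,20]]';python3 -c "
from h import *
from station import env
s=env.sense();print(togo(s,(.4877,-.126,.084),np.radians(-9.5)))"
```

```text
clock: 23.5
tool_pos: [0.4883, -0.1265, 0.1027]
ee_rot: [-2.397, -2.029, 0.0]
wrist_force: [-0.1, 0.1, -2.2]
opening: 0.0226
gripper_force: 62.1
clock: 23.9
tool_pos: [0.4884, -0.1266, 0.0968]
ee_rot: [-2.398, -2.029, 0.0]
wrist_force: [0.1, -0.3, -2.6]
opening: 0.0232
gripper_force: 62.1
(array([ 0.5, -0.7, 12.8]), array([-0.0003, -0.0001, -0.0002]))
```

```bash
python3 -m jog '[[0,0,0,0,0,1,20],[0,0,0,0,0,2,20],[0,0,0,0,0,3,20],[0,0,0,0,0,3,20]]'
```

```text
clock: 24.3
tool_pos: [0.4884, -0.1266, 0.0939]
ee_rot: [-2.398, -2.029, -0.0]
wrist_force: [-0.5, 0.1, -2.7]
opening: 0.023
gripper_force: 62.1
```

```bash
python3 -m jog '[[0,0,0,0,0,1,20],[0,0,0,0,0,2,20],[0,0,0,0,0,3,20],[0,0,0,0,0,3,20]]'
```

```text
clock: 24.7
tool_pos: [0.4883, -0.1265, 0.0908]
ee_rot: [-2.398, -2.029, 0.0]
wrist_force: [0.6, 1.3, -2.8]
opening: 0.023
gripper_force: 62.1
```

```bash
python3 -m jog '[[0,0,0,0,0,1,20],[0,0,0,0,0,2,20],[0,0,0,0,0,3,20],[0,0,0,0,0,4,20],[0,0,0,0,0,4,20]]'; python3 -m jog '[[0,0,0,0,0,1,20],[0,0,0,0,0,2,20],[0,0,0,0,0,2,20]]'
```

```text
clock: 25.2
tool_pos: [0.4883, -0.1265, 0.0868]
ee_rot: [-2.398, -2.029, 0.0]
wrist_force: [-0.3, 0.8, -3.3]
opening: 0.0231
gripper_force: 62.1
clock: 25.5
tool_pos: [0.4883, -0.1265, 0.0848]
ee_rot: [-2.398, -2.029, 0.0]
wrist_force: [-1.8, 1.3, -3.3]
opening: 0.0234
gripper_force: 62.1
```

It slides down freely. Now I'll seat it until floor contact shows.

```bash
python3 -m jog '[[0,0,0,0,0,0.5,20],[0,0,0,0,0,1,20],[0,0,0,0,0,1.5,20],[0,0,0,0,0,1.5,20]]'; python3 -m jog '[[0,0,0,0,0,0.5,20],[0,0,0,0,0,0.5,20],[0,0,0,0,0,0.5,20]]'
```

```text
clock: 25.9
tool_pos: [0.4883, -0.1265, 0.0839]
ee_rot: [-2.398, -2.03, -0.0]
wrist_force: [-4.2, 2.7, 5.2]
opening: 0.0228
gripper_force: 63.4
clock: 26.2
tool_pos: [0.4884, -0.1265, 0.0838]
ee_rot: [2.398, 2.029, 0.0]
wrist_force: [-5.9, 2.8, 12.2]
opening: 0.023
gripper_force: 64.4
```

Seated: the mouth is at about 20 mm and the floor pushes back at about 15 N. A last look to check the rejects stand upright.

```bash
python3 -c "
from station import env
import cv2
cv2.imwrite('pics/end.png',env.get_image('scene')['pixels'])"
```

```text
(no output)
```

View pics/end.png

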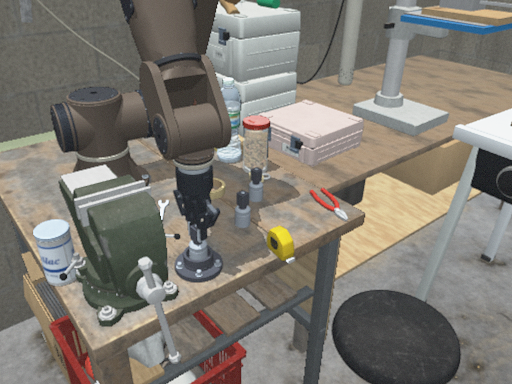

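Both rejects stand upright at (243,210) and (256,185), the fitting socket is on the nut at (198,245), and nothing else has moved.

```bash
python3 -c "
from station import env
print(env.finish_job())"
```

```text
the job is handed in; nothing more can be done
None
```

The socket that started farthest from the robot fits: it is fully down over the nut and still gripped, the other two stand upright on the bench, and the job was handed in at about 26 s.

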